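# Complete the pinwheel carton layer in the packing case and slide its cover shut

## Robot

A 6-joint arm with a two-finger parallel gripper is mounted at the origin on the work surface. World frame = base frame: x ahead of the robot, y to its left, z up, the work surface at z = 0. Lengths are in mm, angles in rad, forces in N, time in s.
With the tool pointing down it reaches from about 300 to 775 mm from the base axis. Payload 14.6 kg.
Tool frame: the origin (TCP) lies midway between the tips of the shut fingers; the grasp point (between the pads) lies behind it (manip.grip_depth is the z of the grasp point in the tool frame, in mm); z points along the fingers, y is the line along which they close (so a half turn about z gives the same grasp; the last joint's range is limited). The gripper opens to 94 mm and grips with 3 to 60 N. Pads are 16 mm wide; open, the fingers measure 119 mm over their backs; the gripper's body (75 mm by 177 mm) begins 78 mm behind the grasp point.
Start: joints at [-1.271, 0.3, 1.521, -0, 1.321, -0.067], TCP at [197.239, -513.406, 205.446] pointing down, gripper open.
Joint ranges: [-3.03, 3.03], [-0.79, 2.21], [0.23, 2.52], [-1.04, 4.18], [0, 3.07], [-2.55, 2.55]. Speed limits (rad/s): [2.22, 2.22, 2.57, 3.14, 3.14, 3.14].

## Interface

Orientations are given as [roll, pitch, yaw] about the fixed x, y, z axes, in that order (R = Rz(yaw) Ry(pitch) Rx(roll)).
In Python, from cell import manip gives the robot as it stands.
- The arm moves only by the shell command python3 -m creep [OPENING] [FORCE], which reads ROWS from standard input. ROWS is one flat JSON list of numbers that holds 1 to 5 rows one after another, with no inner brackets; each row has 6 numbers: dx, dy, dz in mm, then a rotation vector rx, ry, rz in rad; each row is the pose to reach, as a shift and turn from the pose commanded when the command began, along the tool's axes at that moment; what a row does not reach only later rows make up. A row lasts 1/10 s, in which the tool goes at most 50 mm and 0.15 rad, less where a joint would pass 70% of its speed; a pose out of reach is approached as far as the arm can. OPENING is the finger opening in mm, set as the command begins (- or left out keeps the last). The fingers move at their own pace and stop on an object; FORCE is the grip in N (left out, the last holds). Time passes only in rows, so rows that do not move let the fingers close. It prints the time, the measured TCP pose, the force, the opening and the grip force at its end. Input that does not fit is refused with a message, and nothing moves.
- manip.read_state(): the state, without advancing time (a new reading comes with each control period).
- manip.camera(name): name is "scene" or "top" or "wrist"; returns (picture, depth): 400x640x3 uint8, red, green, blue; 400x640 float32, mm along the optical axis (not along the pixel's ray), 0 where there is no reading.
- manip.camera_info(name): a dict with "K" (3x3 intrinsics, pixels), "dist" ([k1, k2, p1, p2, k3] as OpenCV has them; the pictures are not rectified), "rvec" (rotation vector, rad) and "tvec" (3), from world to camera coordinates, as OpenCV has them; the wrist camera has in their place "mount" (4x4, takes a point from camera to tool coordinates, whose origin is the TCP and whose axes are the flange's). Camera axes: x right, y down, z forward; pixel columns grow to the right and rows downward; lengths in mm; the calibration is good to about 2 mm. A picture is of the moment at which its call begins: read the wrist's pose just before it. camera_info takes no time and is no camera call.
- manip.sign_off(): hands the job in; it is judged then, once.
The state is a dict: "clock": time; "joints": joint angles; "qd": joint speeds; "effort": joint torques, N m; "eef_pos": TCP position; "eef_rot": TCP orientation; "wrist_force": force on the tool from outside, world axes, zero at the start; "moment": the same for the moment, N m; "finger_gap": finger opening in mm; "finger_force": force on a finger pad.
Only numpy, scipy, OpenCV 4.12 (cv2) and the standard library are available. Lean on these libraries where they do the work, as an engineer would, in place of code of your own. Each camera call takes 0.05 s, during which the arm holds its last target. There are 200 camera calls.

## Task

Complete the pinwheel layer of four cartons on the floor slab of the open-fronted plywood case: push one loose carton lengthwise along the right-hand wall until it is against the back wall, then push the other in crosswise in front of it until it is snug against the first and does not stick out of the front. Then slide the blue cover forward, towards the robot, until it is fully shut. Leave the two cartons already in the case in their places, and do not disturb the two drink cans and the wrench.

Things in the scene. Friction and masses are not known exactly. Their poses are not given: they have to be found in the camera images.
- case: Fixed plywood packing case, open at the front (towards the robot). Origin: underside below the carton bay's centre; x into the case, y left, z up. In mm: floor slab 8 thick, x -170 to 256, y -82 to 82; carton bay x -74 to 74, y -74 to 74, open at x -74; x -170 to -74 is a bare loading apron. Side walls 8 thick start at x -74, with guides up to z 74. Back wall face at x 74, up to z 64.
- cover (a joint): Blue flat cover, 152 x 146 x 6 mm, sliding along the case's x, underside 65 mm above the table. Value in m: 0 = fully shut over the carton bay (end stop), 0.16 = slid back, away from the robot, over the unused rear bay. Starts mostly open. Friction about 1.5 N plus 4 N per m/s; it stays where it is left.
- cover_handle (a point): Centre of the top of the cover's black handle, 97 mm above the table: an upright block 14 mm thick along the case's x, 60 mm wide along its y, standing 26 mm above the cover's top. It lies at case x = -58 mm + cover value, y 0. Push it from behind, or pinch it.
- place_back (a point): Point on the slab where the first loose carton's underside centre belongs (case x 29, y -45.5, z 8 mm): long axis along the case's x, end on the back wall, between the right wall and carton_c, in a lane about 57 mm wide for the 54 mm carton.
- place_front (a point): Point on the slab where the second loose carton's underside centre belongs (case x -43, y -27.5, z 8 mm): long axis along the case's y, between the right wall and carton_d (gap about 93 mm for 90), its far long face against the end of the first carton, its near face about level with the front of the bay.
- carton_a: Loose closed cardboard carton, 90 (x) x 54 (y) x 50 (z) mm, edges rounded 3 mm, about 0.2 kg, lying flat on the table to the right of the case. Origin: centre of its underside; x along its length. carton_a and carton_b are alike: either may take either place.
- carton_b: The other loose carton, the same as carton_a.
- carton_c: Carton of the same size already in the layer: back left, lengthwise along the case's y, in the corner of the back and left walls (centre at case x 46.5, y 28.5 mm). Loose; must stay there.
- carton_d: Carton of the same size already in the layer: front left, lengthwise along the case's x, along the left wall (centre at case x -26, y 46.5 mm). Loose; must stay there. The four cartons of the finished layer run round an empty 36 mm square in the middle.
- can_blue: Bystander: upright blue drink can, 66 mm diameter, 122 mm high, left of the case. Origin: centre of its underside.
- can_grey: Bystander: upright silver-grey drink can, the same size.
- wrench: Bystander: adjustable wrench with a black handle lying flat along its x, 225 mm long, 12 mm thick, on the table at the right, far side. Origin 100 mm from the handle's end, at the underside.

How it is judged:
By the outcome, as a careful person would: the job done as asked, in the order asked, and still so for the second after the job is handed in, with the robot touching nothing.
It also fails if it takes over 72 s, if anything falls off the work surface, if the arm or the gripper's body presses on something with over 40 N, if the wrist force passes 120 N, or if a joint passes its speed limit or range.

## Working session

There is one attempt and no reset: what is moved stays moved. The work goes in short steps, Python scripts to look and compute and a shell command to move; the robot and the scene stay as the last step left them, time stands still between calls to the robot, and variables do not carry over. Pictures are saved under pics/ and viewed, at most 10 in all, crops included, and the job is handed in when it is done.

```bash
ls; mkdir -p pics; python3 - <<'E'
from cell import manip
import cv2,numpy as np
for n in("scene","top"):
    p,d=manip.camera(n); cv2.imwrite(f"pics/{n}0.png",p[:,:,::-1]); np.savez(f"{n}0.npz",p=p,d=d)
    print(n,manip.camera_info(n))
s=manip.read_state();print(s,manip.grip_depth)
E
```

```text
pics
scene {'K': array([[415.35393836,   0.        , 317.20066675],
       [  0.        , 415.35393836, 201.33232023],
       [  0.        ,   0.        ,   1.        ]]), 'dist': array([-0.045558,  0.      ,  0.      ,  0.      ,  0.      ]), 'rvec': array([ 2.22810097,  0.71532032, -0.32179373]), 'tvec': array([-471.42465539, -149.2651004 , 1552.90438921])}
top {'K': array([[500.53760637,   0.        , 316.87611194],
       [  0.        , 500.53760637, 202.00046948],
       [  0.        ,   0.        ,   1.        ]]), 'dist': array([-0.04118348,  0.        ,  0.        ,  0.        ,  0.        ]), 'rvec': array([ 2.01323301, -2.21617591,  0.24121715]), 'tvec': array([  39.22374746,  589.32986787, 1178.11921587])}
{'clock': 0.1, 'joints': array([-1.27060024e+00,  3.00380205e-01,  1.52149755e+00, -2.13065926e-05,
        1.32069012e+00, -6.65937894e-02]), 'qd': array([ 0.00018257, -0.00319623, -0.00068833,  0.0004983 ,  0.00020682,
        0.0002797 ]), 'effort': array([ 2.38157329e-03, -5.32648766e+01, -3.53286052e+01,  7.09847594e-02,
        2.34990148e-02, -4.96891846e-05]), 'eef_pos': array([ 197.1701332 , -513.20297042,  204.9715218 ]), 'eef_rot': array([-3.14061822e+00, -4.43029192e-05,  3.66795134e-01]), 'wrist_force': array([ 0.7063778 ,  0.54310243, -0.19876426]), 'moment': array([-0.0141034 ,  0.01351786, -0.01476978]), 'finger_force': 0.0, 'finger_gap': 94.12149626552879} -18.8
```

View pics/top0.png

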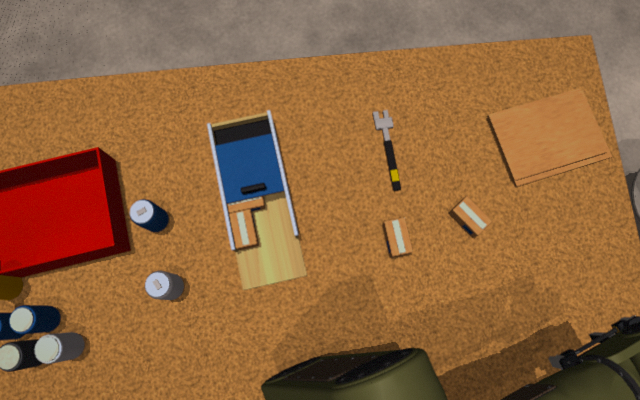

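View pics/scene0.png

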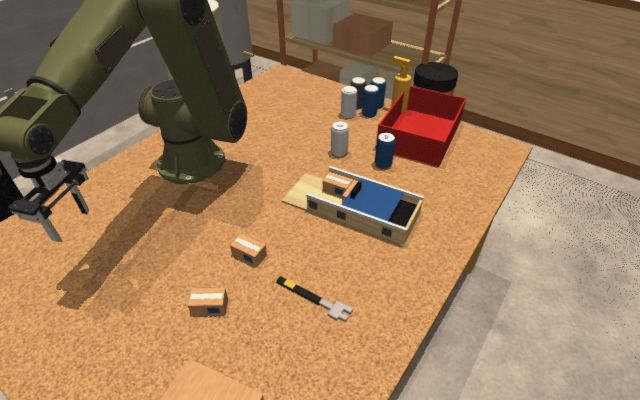

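The top view shows the case (walls cols 210–297, apron down to row 288), loose cartons at about (398,238) and (470,218), the wrench at (388,150), cans at (150,215) and (165,286). The scene view agrees. I'll measure from depth next.

```bash
cat > h.py <<'E'
import numpy as np,cv2
from cell import manip
from scipy.spatial.transform import Rotation as R
def cloud(name,d,step=1,T=None):
    I=manip.camera_info(name); v,u=np.mgrid[0:400,0:640]
    pts=cv2.undistortPoints(np.stack([u,v],-1).reshape(-1,1,2).astype(float),I["K"],I["dist"]).reshape(400,640,2)
    c=np.dstack([pts*d[...,None],d]).reshape(-1,3)
    if T is None:
        Rm=cv2.Rodrigues(I["rvec"])[0]; w=(c-I["tvec"])@Rm
    else:
        M=T@I["mount"]; w=c@M[:3,:3].T+M[:3,3]
    w=w.reshape(400,640,3); w[d==0]=np.nan
    return w
def rect(P):
    r=cv2.minAreaRect(P.astype(np.float32)); b=cv2.boxPoints(r)
    e=[b[1]-b[0],b[2]-b[1]]; e=max(e,key=np.linalg.norm)
    return np.round(r[0],1),np.round(r[1],1),round(float(np.degrees(np.arctan2(e[1],e[0])))%180,1)
def tool():
    s=manip.read_state(); T=np.eye(4); T[:3,:3]=R.from_euler('xyz',s["eef_rot"]).as_matrix(); T[:3,3]=s["eef_pos"]; return T
E
python3 - <<'E'
from h import *
f=np.load("top0.npz"); w=cloud("top",f["d"]); p=f["p"].astype(int)
def reg(r0,r1,c0,c1,lo,hi):
    q=w[r0:r1,c0:c1].reshape(-1,3); return q[(q[:,2]>lo)&(q[:,2]<hi)]
q=reg(50,330,300,360,-30,30);print("table z",np.nanmedian(q[:,2]))
for n,a in dict(a=(210,265,375,420),b=(190,245,445,495)).items():
    q=reg(*a,42,60); print(n,len(q),np.median(q[:,2]),rect(q[:,:2]))
q=reg(105,260,200,305,69,85);print("walls",len(q),rect(q[:,:2]))
q=reg(200,300,225,315,4,14);print("slab",len(q),np.median(q[:,2]),rect(q[:,:2]))
blue=(p[...,2]>100)&(p[...,0]<60); q=w[100:230,200:300][blue[100:230,200:300]];q=q[(q[:,2]>60)&(q[:,2]<80)];print("blue",len(q),np.median(q[:,2]),rect(q[:,:2]))
q=reg(170,205,235,275,88,110);print("handle",len(q),q.mean(0) if len(q) else 0, rect(q[:,:2]) if len(q) else 0)
# wall edges for direction
q=reg(105,260,200,305,69,85)
m=q[:,1]>np.median(q[:,1])
for nm,a in(("L",(110,255,203,238)),("R",(110,240,262,303))):
    q=reg(*a,70,82); 
    if len(q)>20:
        l=cv2.fitLine(q[:,:2].astype(np.float32),cv2.DIST_HUBER,0,.01,.01).ravel();print(nm,len(q),l,np.degrees(np.arctan2(l[1],l[0])),q.min(0),q.max(0))
E
```

```text
table z 1.6395943117282314
a 805 51.888090762276285 (array([ 489.2, -208.8]), array([90.6, 55. ]), 5.3)
b 788 51.44286848835281 (array([ 523.5, -402.1]), array([90.8, 57.3]), 37.0)
walls 3813 (array([665.6, 140.1]), array([327.6, 162.3]), 7.6)
slab 4367 9.142425931855653 (array([493.7, 114.3]), array([229.6, 253.1]), 174.5)
blue 3113 72.44142697795368 (array([691.9, 143.6]), array([153.2, 144.2]), 7.6)
handle 154 [632.30418253 136.40240897  97.00458209] (array([632.9, 136.9]), array([14.9, 60. ]), 98.5)
L 1254 [9.9984235e-01 1.7756738e-02 6.5217279e+02 2.0104509e+02] 1.0174395 [492.6223037  168.70245204  70.0025492 ] [820.70355828 241.04289522  81.94285271]
R 1174 [9.8147929e-01 1.9156827e-01 6.7440735e+02 7.6572624e+01] 11.04432 [513.67037869  39.82333523  70.01531016] [837.91149364 115.81468751  81.96060907]
```

```bash
echo '[42, -20, 0, 0, 0, 0, 85, -40, 0, 0, 0, 0, 127, -60, 0, 0, 0, 0, 170, -80, 0, 0, 0, 0, 212, -99, 0, 0, 0, 0]' | python3 -m creep; echo '[42, -20, 0, 0, 0, 0.06, 85, -40, 0, 0, 0, 0.12, 127, -60, 0, 0, 0, 0.2, 169, -80, 0, 0, 0, 0.274, 169, -80, 0, 0, 0, 0.274]' | python3 -m creep 94; echo '[0, 0, 0, 0, 0, 0, 0, 0, 0, 0, 0, 0]' | python3 -m creep
cat >> h.py <<'E'
def wrist(tag):
    T=tool(); p,d=manip.camera("wrist"); cv2.imwrite(f"pics/{tag}.png",p[:,:,::-1]); np.savez(f"{tag}.npz",p=p,d=d,T=T)
    return p,cloud("wrist",d,T=T),T
def goto(x,y,z,yaw):
    "shift in present tool axes to a tool-down pose"
    T=tool(); Rt=R.from_euler('xyz',[np.pi,0,yaw]).as_matrix()
    print("row",np.round(T[:3,:3].T@(np.array([x,y,z])-T[:3,3]),1),np.round(R.from_matrix(T[:3,:3].T@Rt).as_rotvec(),3))
E
python3 - <<'E'
from h import *
p,w,T=wrist("w1"); print(manip.camera_info("wrist"),np.round(T,3))
q=w.reshape(-1,3); q=q[(q[:,2]>42)&(q[:,2]<60)&(abs(q[:,0]-489)<80)&(abs(q[:,1]+209)<80)]
print(len(q)); print(np.median(q[:,2]),rect(q[:,:2]))
E
```

```text
clock: 0.6
eef_pos: [360.5, -343.3, 205.3]
eef_rot: [-3.141, 0.0, 0.367]
wrist_force: [0.8, -0.7, -0.2]
finger_gap: 94.4
finger_force: 0.0
clock: 1.1
eef_pos: [491.1, -206.0, 205.0]
eef_rot: [-3.141, 0.0, 0.094]
wrist_force: [-0.1, -0.6, -0.2]
finger_gap: 94.0
finger_force: 0.0
clock: 1.3
eef_pos: [488.1, -210.3, 205.2]
eef_rot: [-3.141, 0.001, 0.093]
wrist_force: [0.2, 0.5, -0.2]
finger_gap: 93.8
finger_force: 0.0
{'K': array([[284.75936408,   0.        , 324.32587371],
       [  0.        , 284.75936408, 196.08267897],
       [  0.        ,   0.        ,   1.        ]]), 'dist': array([-0.04890436,  0.        ,  0.        ,  0.        ,  0.        ]), 'mount': array([[ 6.34664526e-04, -9.66414556e-01, -2.56987358e-01,
         7.50613333e+01],
       [ 9.99999651e-01,  7.52918525e-04, -3.61757551e-04,
         4.64973549e-01],
       [ 5.43098306e-04, -2.56987039e-01,  9.66414697e-01,
        -1.80542510e+02],
       [ 0.00000000e+00,  0.00000000e+00,  0.00000000e+00,
         1.00000000e+00]])} [[ 9.96000e-01  9.30000e-02 -1.00000e-03  4.88111e+02]
 [ 9.30000e-02 -9.96000e-01  0.00000e+00 -2.10295e+02]
 [-1.00000e-03 -0.00000e+00 -1.00000e+00  2.05248e+02]
 [ 0.00000e+00  0.00000e+00  0.00000e+00  1.00000e+00]]
3241
51.547456348759056 (array([ 488.6, -209.8]), array([89.2, 54.1]), 5.8)
```

```bash
echo '[-12, 0, 45, 0, 0, -0.008, -24.5, 0, 90, 0, 0, -0.008, -24.5, 0, 135, 0, 0, -0.008, -24.5, 0, 170, 0, 0, -0.008, -24.5, 0, 193, 0, 0, -0.008]' | python3 -m creep 80;echo '[0, 0, 0, 0, 0, 0, 0, 0, 0, 0, 0, 0]' | python3 -m creep;  echo '[0, 0, 0, 0, 0, 0, 0, 0, 0, 0, 0, 0, 0, 0, 0, 0, 0, 0, 0, 0, 0, 0, 0, 0, 0, 0, 0, 0, 0, 0]' | python3 -m creep 40 25; echo '[0, 0, -30, 0, 0, 0, 0, 0, -60, 0, 0, 0, 0, 0, -90, 0, 0, 0, 0, 0, -120, 0, 0, 0, 0, 0, -120, 0, 0, 0]' | python3 -m creep
```

```text
clock: 1.85
eef_pos: [462.6, -212.5, 10.1]
eef_rot: [-3.14, 0.002, 0.099]
wrist_force: [0.5, 0.7, 0.3]
finger_gap: 79.9
finger_force: 0.0
clock: 2.05
eef_pos: [464.2, -212.8, 13.2]
eef_rot: [3.141, -0.0, 0.1]
wrist_force: [0.7, -1.1, 1.0]
finger_gap: 79.4
finger_force: 0.0
clock: 2.55
eef_pos: [464.6, -212.1, 13.1]
eef_rot: [3.141, -0.001, 0.101]
wrist_force: [-1.5, 0.3, 6.5]
finger_gap: 53.8
finger_force: 25.0
clock: 3.05
eef_pos: [465.7, -212.6, 135.9]
eef_rot: [3.138, -0.005, 0.101]
wrist_force: [0.5, 0.0, -3.3]
finger_gap: 53.9
finger_force: 25.0
```

```bash
echo '[1, -46, 0, 0, 0, 0, 2, -92, 0, 0, 0, 0, 3, -138, 0, 0, 0, 0, 4, -184, 0, 0, 0, 0, 4, -230, 0, 0, 0, 0]' | python3 -m creep;echo '[1, -30, 0, 0, 0, -0.032, 1, -47, 0, 0, 0, -0.032, 1, -47, 0, 0, 0, -0.032, 1, -47, 0, 0, 0, -0.032]' | python3 -m creep
python3 - <<'E'
from h import *
p,w,T=wrist("w2"); print(T[:3,3])
q=w.reshape(-1,3)
E
```

```text
clock: 3.55
eef_pos: [444.1, 19.0, 131.2]
eef_rot: [-3.141, 0.002, 0.101]
wrist_force: [1.6, -0.3, -3.5]
finger_gap: 53.6
finger_force: 25.0
clock: 3.95
eef_pos: [441.0, 63.9, 131.6]
eef_rot: [3.142, 0.001, 0.133]
wrist_force: [-0.3, 0.2, -2.6]
finger_gap: 53.9
finger_force: 25.0
[440.98265177  63.94425106 131.55018791]
```

View pics/w2.png

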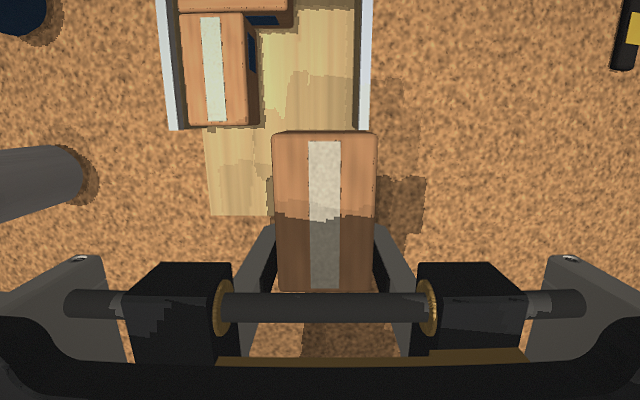

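The wrist view shows the held carton (cols 272–377, rows 131–290), the wall ends at about (172,128) and (362,130), and carton_d at (218,70). I'll fit the case pose from this.

```bash
cat > m.py <<'E'
from h import *
import sys
f=np.load(sys.argv[1]+".npz"); w=cloud("wrist",f["d"],T=f["T"])
th=.133; O=np.array([575.4,128.1]); c,s=np.cos(th),np.sin(th)
C=(w[...,:2]-O)@np.array([[c,-s],[s,c]]); Z=w[...,2]
def g(x0,x1,y0,y1,z0,z1):
    m=(C[...,0]>x0)&(C[...,0]<x1)&(C[...,1]>y0)&(C[...,1]<y1)&(Z>z0)&(Z<z1); return C[m],Z[m]
for n,a in dict(L=(-90,40,70,95,71,80),R=(-90,40,-95,-70,71,80)).items():
    q,z=g(*a)
    if len(q)<30: continue
    l=cv2.fitLine(q.astype(np.float32),cv2.DIST_HUBER,0,.01,.01).ravel(); sl=l[1]/l[0]
    print(n,len(q),"slope",round(sl,4),"y at -50",round(l[3]+sl*(-50-l[2]),2),"y pct",np.round(np.percentile(q[:,1],[2,50,98]),1),"x min",q[:,0].min(),"z",np.median(z))
q,z=g(-175,-90,-70,80,3,12); print("slab",len(q),np.median(z),q.min(0),q.max(0))
for n,a in dict(d=(-95,18,5,72,50,64),c=(21,80,-40,72,50,64)).items():
    q,z=g(*a); 
    if len(q)>50: print(n,np.median(z),rect(q),q.min(0),q.max(0))
E
cat >> m.py <<'E'
if len(sys.argv)>2:
    a=[float(v) for v in sys.argv[2:]]; q,z=g(*a); print("box",len(q),np.median(z),rect(q),q.min(0),q.max(0))
E
python3 m.py w2 -175 -40 -95 -5 150 185
```

```text
L 1631 slope -0.0037 y at -50 77.26 y pct [73.6 77.2 82.1] x min -73.69414906773163 z 75.09969079616042
R 1418 slope 0.0002 y at -50 -77.55 y pct [-81.7 -77.5 -73.6] x min -73.44164291445536 z 75.17337616935198
slab 4498 9.514046830856529 [-174.03683306   10.19058898] [-90.367093    79.98486051]
d 59.30924677752256 (array([-26.5,  45.5]), array([52.9, 88.9]), 180.0) [-70.89917721  19.0325577 ] [17.98298118 71.9690884 ]
c 59.009241421391096 (array([24.7, 27.6]), array([88.6,  8. ]), 89.5) [ 21.005636   -16.71507269] [29.05658765 71.92682307]
box 17510 169.85376514853152 (array([-117.1,  -46.2]), array([89.6, 78.9]), 0.3) [-161.87702799  -85.7399055 ] [-72.25136733  -6.84115581]
```

```bash
echo '[0, 0, 35, 0, 0, 0, 0, 0, 70, 0, 0, 0, 0, 0, 95, 0, 0, 0, 0, 0, 107, 0, 0, 0, 0, 0, 107, 0, 0, 0]' | python3 -m creep;echo '[12, 0, 0, 0, 0, 0, 24, 0, 0, 0, 0, 0, 36, 0, 0, 0, 0, 0, 46, 0, 1, 0, 0, 0, 55, 0, 2, 0, 0, 0]' | python3 -m creep; echo '[0, 0, 1, 0, 0, 0, 0, 0, 1, 0, 0, 0]' | python3 -m creep; echo '[0, 0, 0, 0, 0, 0, 0, 0, 0, 0, 0, 0, 0, 0, 0, 0, 0, 0]' | python3 -m creep 66;echo '[0, 0, -40, 0, 0, 0, -15, 0, -80, 0, 0, 0, -40, 0, -105, 0, 0, 0, -55, 0, -105, 0, 0, 0, -55, 0, -105, 0, 0, 0]' | python3 -m creep 
python3 - <<'E'
from h import *
wrist("w3")
E
python3 m.py w3 -115 0 -72 0 50 66; ls
```

```text
clock: 4.5
eef_pos: [440.7, 63.4, 24.3]
eef_rot: [-3.141, 0.003, 0.132]
wrist_force: [1.0, -0.4, -1.4]
finger_gap: 54.0
finger_force: 25.0
clock: 5.0
eef_pos: [497.0, 71.3, 24.3]
eef_rot: [3.141, -0.001, 0.132]
wrist_force: [-0.0, -0.1, -2.3]
finger_gap: 53.6
finger_force: 25.0
clock: 5.2
eef_pos: [495.6, 71.4, 22.3]
eef_rot: [-3.142, 0.001, 0.133]
wrist_force: [0.4, -0.2, -1.9]
finger_gap: 53.7
finger_force: 25.0
clock: 5.5
eef_pos: [495.9, 71.4, 22.7]
eef_rot: [3.142, -0.0, 0.133]
wrist_force: [0.2, 0.1, -0.2]
finger_gap: 65.7
finger_force: 0.0
clock: 6.0
eef_pos: [440.6, 64.1, 128.3]
eef_rot: [3.141, -0.001, 0.133]
wrist_force: [1.0, 0.5, -0.4]
finger_gap: 65.9
finger_force: 0.0
L 1671 slope -0.0017 y at -50 77.1 y pct [73.6 77.1 82.1] x min -73.64698000047255 z 75.1381684368001
R 1443 slope 0.0004 y at -50 -77.54 y pct [-81.8 -77.5 -73.6] x min -73.44858175553516 z 75.1921541979421
slab 8798 9.526372449581345 [-173.70546682  -69.99624181] [-90.0032005   79.98633877]
d 59.35135341853939 (array([-26.4,  45.5]), array([88.8, 53. ]), 0.0) [-70.85276679  18.96280139] [17.98662201 71.99570173]
c 59.06347516683928 (array([24.7, 27.6]), array([ 7.5, 88.7]), 90.2) [ 21.01188812 -16.72857922] [28.56167508 71.95017767]
box 6730 59.3825556711724 (array([-62.1, -45.3]), array([89.8, 53.3]), 0.0) [-107.03314304  -71.98778006] [-17.2365404  -18.65352785]
h.py
m.py
pics
scene0.npz
top0.npz
w1.npz
w2.npz
w3.npz
```

```bash
echo '[0, 0, 30, 0, 0, 0, 0, 0, 60, 0, 0, 0, 0, 0, 90, 0, 0, 0, 0, 0, 107, 0, 0, 0, 0, 0, 107, 0, 0, 0]' | python3 -m creep 15;echo '[10, 0, 0, 0, 0, 0, 20, 0, 0, 0, 0, 0, 28, 0, 0, 0, 0, 0, 35, 0, 0, 0, 0, 0, 42, 0, 0, 0, 0, 0]' | python3 -m creep; echo '[7, 0, 0, 0, 0, 0, 14, 0, 0, 0, 0, 0, 21, 0, 0, 0, 0, 0, 28, 0, 0, 0, 0, 0, 35, 0, 0, 0, 0, 0]' | python3 -m creep;echo '[5, 0, 0, 0, 0, 0, 10, 0, 0, 0, 0, 0, 15, 0, 0, 0, 0, 0, 18, 0, 0, 0, 0, 0, 18, 0, 0, 0, 0, 0]' | python3 -m creep
python3 - <<'E'
from h import *
wrist("w4")
E
python3 m.py w4 -115 100 -72 0 50 63
```

```text
clock: 6.55
eef_pos: [440.4, 64.1, 17.9]
eef_rot: [-3.141, 0.005, 0.133]
wrist_force: [0.5, 0.7, -0.4]
finger_gap: 29.2
finger_force: 0.0
clock: 7.05
eef_pos: [483.7, 69.8, 20.7]
eef_rot: [3.142, -0.0, 0.133]
wrist_force: [-2.8, -1.0, 2.1]
finger_gap: 14.9
finger_force: 1.2
clock: 7.55
eef_pos: [518.3, 74.4, 20.4]
eef_rot: [-3.142, 0.0, 0.133]
wrist_force: [-2.7, -0.7, 2.5]
finger_gap: 15.3
finger_force: 1.3
clock: 8.05
eef_pos: [536.0, 76.8, 20.4]
eef_rot: [3.142, -0.001, 0.133]
wrist_force: [0.4, -0.3, 0.5]
finger_gap: 14.8
finger_force: 0.0
L 3576 slope 0.0006 y at -50 75.9 y pct [73.  75.9 82.1] x min -36.04776365059036 z 75.06697081308636
R 3225 slope 0.0008 y at -50 -77.58 y pct [-81.8 -77.5 -73.9] x min -39.19132987318372 z 75.24869709541554
slab 2851 9.54595013872418 [-160.71788992  -65.03203157] [-90.01113636  79.97658133]
d 59.441603831091726 (array([-24.1,  45.3]), array([53.3, 84.2]), 180.0) [-66.15353526  18.68984545] [17.99802687 71.98890553]
c 59.31434295869791 (array([32.3, 16.1]), array([ 22.6, 111.9]), 90.2) [ 21.00517936 -39.83396686] [43.69729708 71.98696819]
box 17781 59.43045258911033 (array([ -4.6, -36. ]), array([96.5, 72. ]), 0.0) [-52.82300258 -71.98930066] [ 4.36972971e+01 -8.02804908e-03]
```

```bash
echo '[4, 0, 0, 0, 0, 0, 8, 0, 0, 0, 0, 0, 12, 0, 0, 0, 0, 0, 15, 0, 0, 0, 0, 0, 18, 0, 0, 0, 0, 0]' | python3 -m creep;echo '[1, 0, 0, 0, 0, 0, 2, 0, 0, 0, 0, 0]' | python3 -m creep;echo '[1, 0, 0, 0, 0, 0, 2, 0, 0, 0, 0, 0]' | python3 -m creep
```

```text
clock: 8.6
eef_pos: [553.6, 79.2, 20.4]
eef_rot: [-3.142, 0.0, 0.133]
wrist_force: [-1.1, -0.1, -0.3]
finger_gap: 15.1
finger_force: 0.7
clock: 8.8
eef_pos: [555.4, 79.4, 20.4]
eef_rot: [3.142, 0.0, 0.133]
wrist_force: [-2.2, 0.9, 0.3]
finger_gap: 15.0
finger_force: 0.9
clock: 9.0
eef_pos: [555.9, 79.5, 20.4]
eef_rot: [-3.142, 0.004, 0.133]
wrist_force: [-20.2, -3.5, 14.6]
finger_gap: 14.9
finger_force: 10.3
```

```bash
echo '[-20, 0, 0, 0, 0, 0, -50, 0, 0, 0, 0, 0, -80, 0, 0, 0, 0, 0, -90, 0, -50, 0, 0, 0, -90, 0, -100, 0, 0, 0]' | python3 -m creep;echo '[0, 0, -30, 0, 0, 0, 0, 0, -30, 0, 0, 0]' | python3 -m creep
python3 - <<'E'
from h import *
wrist("w5")
E
python3 m.py w5 -60 100 -72 -18 50 63
```

```text
clock: 9.5
eef_pos: [466.3, 67.5, 120.1]
eef_rot: [-3.141, 0.003, 0.133]
wrist_force: [1.0, -0.1, -0.3]
finger_gap: 15.2
finger_force: 0.0
clock: 9.7
eef_pos: [470.2, 67.9, 153.8]
eef_rot: [3.141, -0.008, 0.133]
wrist_force: [0.9, 0.2, -1.7]
finger_gap: 15.2
finger_force: 0.0
L 1469 slope 0.0004 y at -50 77.22 y pct [73.6 77.2 82.1] x min -73.53666040141393 z 75.20323052522963
R 1305 slope 0.0031 y at -50 -77.73 y pct [-81.7 -77.6 -73.6] x min -73.41965613839926 z 75.2429667003172
slab 7791 9.552502667517274 [-174.49400494  -69.96048342] [-90.00078865  79.99900602]
d 59.386732062510475 (array([-25.8,  45.5]), array([52.9, 87.7]), 180.0) [-69.70935319  19.02588532] [17.99768505 71.98207163]
c 59.296544108513956 (array([33.1, 16.2]), array([111.6,  24.2]), 90.0) [ 21.00564319 -39.60970325] [45.21437272 71.99835312]
box 4124 59.27257334395057 (array([ 14.4, -45.4]), array([60.4, 53.2]), 0.2) [-15.75308022 -71.96948898] [ 44.52786577 -18.72108332]
```

View pics/w5.png

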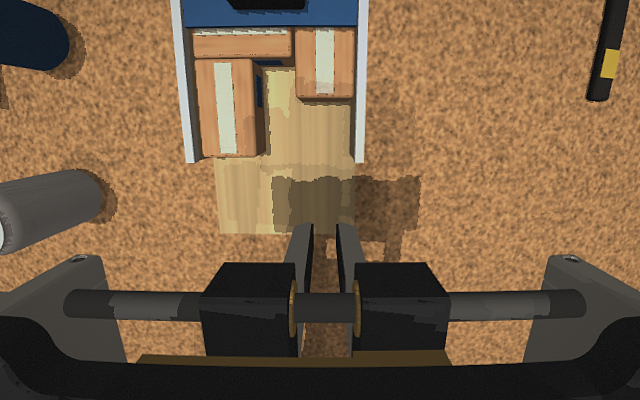

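The picture shows the first carton seated between the right wall and carton_c, with its near end at row 100 (case x −15.8, y −45.4). Next is carton_b.

```bash
echo '[0, 40, -20, 0, 0, 0, 0, 88, -40, 0, 0, 0, 0, 136, -50, 0, 0, 0, 0, 184, -50, 0, 0, 0, 0, 232, -50, 0, 0, 0]' | python3 -m creep 80;echo '[-2, 48, 0, 0, 0, -0.12, -4, 96, 0, 0, 0, -0.24, -6, 144, 0, 0, 0, -0.36, -8, 192, 0, 0, 0, -0.48, -10, 240, 0, 0, 0, -0.513]' | python3 -m creep; echo '[0, 0, 0, 0, 0, 0, 0, 0, 0, 0, 0, 0]' | python3 -m creep
python3 - <<'E'
from h import *
p,w,T=wrist("w6"); print(T[:3,3])
q=w.reshape(-1,3); q=q[(q[:,2]>42)&(q[:,2]<60)&(abs(q[:,0]-523)<80)&(abs(q[:,1]+402)<80)]
c,sz,a=rect(q[:,:2]); print(len(q),c,sz,a); goto(*c,13,np.radians(a))
E
```

```text
clock: 10.25
eef_pos: [498.6, -164.2, 198.3]
eef_rot: [-3.141, 0.001, 0.133]
wrist_force: [0.6, -0.1, -0.1]
finger_gap: 51.4
finger_force: 0.0
clock: 10.75
eef_pos: [520.4, -403.3, 197.4]
eef_rot: [-3.139, 0.0, 0.65]
wrist_force: [-0.2, -0.2, -0.1]
finger_gap: 80.2
finger_force: 0.0
clock: 10.95
eef_pos: [520.2, -401.8, 197.0]
eef_rot: [-3.139, 0.001, 0.644]
wrist_force: [0.1, 0.6, 0.8]
finger_gap: 80.1
finger_force: 0.0
[ 520.21353135 -401.77755705  196.97957105]
3405 [ 522.7 -401.4] [90.3 53.9] 38.2
row [  1.4   2.1 184.8] [-0.002  0.    -0.021]
```

```bash
echo '[1.4, 2, 45, 0, 0, -0.021, 1.4, 2, 90, 0, 0, -0.021, 1.4, 2, 135, 0, 0, -0.021, 1.4, 2, 170, 0, 0, -0.021, 1.4, 2, 184, 0, 0, -0.021]' | python3 -m creep 80;echo '[0, 0, 0, 0, 0, 0, 0, 0, 0, 0, 0, 0]' | python3 -m creep;  echo '[0, 0, 0, 0, 0, 0, 0, 0, 0, 0, 0, 0, 0, 0, 0, 0, 0, 0, 0, 0, 0, 0, 0, 0, 0, 0, 0, 0, 0, 0]' | python3 -m creep 40 25; echo '[0, 0, -35, 0, 0, 0, 0, 0, -70, 0, 0, 0, 0, 0, -105, 0, 0, 0, 0, 0, -140, 0, 0, 0, 0, 0, -140, 0, 0, 0]' | python3 -m creep
echo '[26, -41, 0, 0, 0, 0, 52, -82, 0, 0, 0, 0, 78, -123, 0, 0, 0, 0, 105, -165, 0, 0, 0, 0, 130, -205, 0, 0, 0, 0]' | python3 -m creep; echo '[26, -41, 0, 0, 0, -0.14, 52, -82, 0, 0, 0, -0.28, 78, -123, 0, 0, 0, -0.42, 105, -165, 0, 0, 0, -0.56, 130, -205, 0, 0, 0, -0.7]' | python3 -m creep;echo '[0, 0, 0, 0, 0, -0.14, 0, 0, 0, 0, 0, -0.28, 0, 0, 0, 0, 0, -0.337, 0, 0, 0, 0, 0, -0.337]' | python3 -m creep
python3 - <<'E'
from h import *
goto(475,87,153,1.704); wrist("w7")
E
python3 m.py w7 -200 0 -95 40 165 210
```

```text
clock: 11.5
eef_pos: [522.1, -399.6, 11.9]
eef_rot: [-3.137, 0.001, 0.668]
wrist_force: [0.3, -0.3, 0.3]
finger_gap: 80.1
finger_force: 0.0
clock: 11.7
eef_pos: [524.0, -402.3, 17.5]
eef_rot: [3.139, -0.001, 0.667]
wrist_force: [0.7, -0.4, -0.1]
finger_gap: 80.2
finger_force: 0.0
clock: 12.2
eef_pos: [523.2, -402.3, 16.1]
eef_rot: [3.141, -0.0, 0.667]
wrist_force: [-2.0, 1.4, 6.3]
finger_gap: 54.3
finger_force: 25.0
clock: 12.7
eef_pos: [524.4, -403.4, 160.8]
eef_rot: [3.134, -0.002, 0.667]
wrist_force: [-0.3, -0.4, -1.3]
finger_gap: 53.8
finger_force: 25.0
clock: 13.2
eef_pos: [497.4, -158.6, 154.4]
eef_rot: [-3.14, 0.001, 0.667]
wrist_force: [0.9, 0.8, -2.1]
finger_gap: 54.2
finger_force: 25.0
clock: 13.7
eef_pos: [472.9, 82.7, 154.7]
eef_rot: [-3.141, 0.0, 1.373]
wrist_force: [1.0, 0.1, -1.8]
finger_gap: 53.8
finger_force: 25.0
clock: 14.1
eef_pos: [473.4, 80.8, 154.6]
eef_rot: [-3.14, -0.0, 1.705]
wrist_force: [-0.2, 0.0, -2.0]
finger_gap: 53.8
finger_force: 25.0
row [5.9 2.4 1.6] [-0.001 -0.     0.001]
L 1337 slope -0.0015 y at -50 77.98 y pct [74.1 77.9 81.8] x min -74.00874794592052 z 75.10155921402412
R 681 slope -0.0207 y at -50 -75.53 y pct [-81.7 -76.5 -73.1] x min -37.56835525604908 z 74.83278167159767
slab 6077 9.361687732736925 [-174.12627759  -69.50845359] [-90.02839319  79.80001395]
d 59.2167187674101 (array([-26.2,  46.1]), array([88.5, 52. ]), 0.2) [-70.53727743  19.99488943] [17.98941803 71.98013519]
c 59.123014893301104 (array([36. , 16.2]), array([ 29.9, 111.6]), 90.0) [ 21.07039776 -39.66748556] [51.03530806 71.9809322 ]
box 13527 189.81718865099222 (array([-106.6,  -22.6]), array([78.5, 69.3]), 0.5) [-145.83011075  -57.43486543] [-67.37373482  11.91641086]
```

View pics/w7.png

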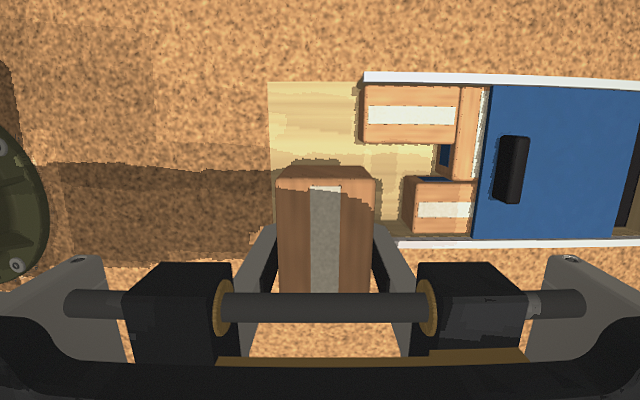

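The held carton is square to the case, its far end at row 175. I'll shift it 6 mm left, then lower and release it on the apron.

```bash
echo '[3, 0, 35, 0, 0, 0, 6, 0, 70, 0, 0, 0, 6, 0, 100, 0, 0, 0, 6, 0, 120, 0, 0, 0, 6, 0, 128, 0, 0, 0]' | python3 -m creep;echo '[0, 0, 1, 0, 0, 0, 0, 0, 2, 0, 0, 0, 0, 0, 2, 0, 0, 0]' | python3 -m creep; echo '[0, 0, 0, 0, 0, 0, 0, 0, 0, 0, 0, 0, 0, 0, 0, 0, 0, 0]' | python3 -m creep 66;echo '[0, 0, -40, 0, 0, 0, 0, 0, -80, 0, 0, 0, 0, 0, -115, 0, 0, 0, 0, -20, -130, 0, 0, 0, 0, -45, -130, 0, 0, 0]' | python3 -m creep
echo '[0, 0, 0, 0, 0, 0.15, 0, 0, 0, 0, 0, 0.3, 0, 0, 0, 0, 0, 0.45, 0, 0, 0, 0, 0, 0.6, 0, 0, 0, 0, 0, 0.75]' | python3 -m creep 40;echo '[0, 0, 0, 0, 0, 0.15, 0, 0, 0, 0, 0, 0.3, 0, 0, 0, 0, 0, 0.45, 0, 0, 0, 0, 0, 0.6, 0, 0, 0, 0, 0, 0.75]' | python3 -m creep;echo '[0, 0, 0, 0, 0, 0.071, 0, 0, 0, 0, 0, 0.071, 0, 0, 0, 0, 0, 0.071]' | python3 -m creep
python3 - <<'E'
from h import *
wrist("w8");goto(575.4-160*.991+27.3*.1326,128.1-160*.1326-27.3*.991,24,.133)
E
python3 m.py w8 -145 -60 -85 40 50 66
```

```text
clock: 14.65
eef_pos: [471.9, 86.5, 25.4]
eef_rot: [-3.138, -0.0, 1.702]
wrist_force: [-0.6, -0.4, -0.8]
finger_gap: 54.0
finger_force: 25.0
clock: 14.95
eef_pos: [473.6, 86.8, 26.4]
eef_rot: [3.14, 0.0, 1.703]
wrist_force: [0.7, -0.6, -2.3]
finger_gap: 54.0
finger_force: 25.0
clock: 15.25
eef_pos: [473.3, 86.8, 25.9]
eef_rot: [3.141, 0.0, 1.704]
wrist_force: [1.0, 0.2, -0.3]
finger_gap: 65.7
finger_force: 0.0
clock: 15.75
eef_pos: [429.1, 80.8, 157.8]
eef_rot: [3.137, 0.0, 1.704]
wrist_force: [0.3, 0.2, -0.3]
finger_gap: 65.8
finger_force: 0.0
clock: 16.25
eef_pos: [428.4, 80.8, 155.7]
eef_rot: [3.141, -0.0, 0.948]
wrist_force: [0.7, -0.6, -1.2]
finger_gap: 40.5
finger_force: 0.0
clock: 16.75
eef_pos: [428.4, 80.8, 155.7]
eef_rot: [3.142, -0.0, 0.198]
wrist_force: [-0.5, -0.2, 0.4]
finger_gap: 40.2
finger_force: 0.0
clock: 17.05
eef_pos: [428.4, 80.8, 155.6]
eef_rot: [-3.142, -0.0, 0.135]
wrist_force: [-0.0, -0.5, 0.5]
finger_gap: 39.8
finger_force: 0.0
row [ -8.   -0.2 131.6] [ 0.    -0.     0.002]
L 1298 slope 0.0008 y at -50 77.37 y pct [73.7 77.4 82.1] x min -73.52717448773171 z 75.18282293977808
R 1203 slope -0.0047 y at -50 -77.15 y pct [-81.5 -77.3 -73.4] x min -73.5237219584272 z 75.10837161030764
slab 5052 9.531205498318542 [-174.34526302  -69.97078125] [-90.29836367  79.98865174]
d 59.32786853857735 (array([-38.5,  38.6]), array([113.1,  66.8]), 0.1) [-94.99273753   5.03576433] [17.97579902 71.99626144]
c 58.97069061706674 (array([24.2, 15.8]), array([  6.5, 111.7]), 90.1) [ 21.00487969 -39.99695981] [27.54315997 71.66443733]
box 5426 59.44932367156022 (array([-96.9, -17.7]), array([115.8,  73.3]), 89.6) [-133.78366492  -75.72725286] [-60.0074071   39.97969998]
```

```bash
python3 m.py w8 -145 -76 -85 40 54 66 | tail -1
```

```text
box 5123 59.467159322967234 (array([-106.2,  -27.7]), array([90.5, 54.4]), 89.1) [-133.78366492  -72.80966306] [-79.08690931  17.53443155]
```

```bash
echo '[-8, 0, 35, 0, 0, 0.002, -8, 0, 70, 0, 0, 0.002, -8, 0, 105, 0, 0, 0.002, -8, 0, 131, 0, 0, 0.002, -8, 0, 131, 0, 0, 0.002]' | python3 -m creep;echo '[8, 0, 0, 0, 0, 0, 14, 0, 0, 0, 0, 0, 20, 0, 0, 0, 0, 0, 25, 0, 0, 0, 0, 0, 30, 0, 0, 0, 0, 0]' | python3 -m creep; echo '[4, 0, 0, 0, 0, 0, 8, 0, 0, 0, 0, 0, 12, 0, 0, 0, 0, 0, 15, 0, 0, 0, 0, 0, 15, 0, 0, 0, 0, 0]' | python3 -m creep
python3 - <<'E'
from h import *
wrist("w9");goto(575.4-80*.991+27.3*.1326,128.1-80*.1326-27.3*.991,24,.133)
E
python3 m.py w9 -112 -30 -72.5 18.4 54 63 | tail -4
```

```text
clock: 17.6
eef_pos: [418.7, 79.5, 22.1]
eef_rot: [-3.141, 0.005, 0.132]
wrist_force: [0.6, -1.4, -0.4]
finger_gap: 39.9
finger_force: 0.0
clock: 18.1
eef_pos: [450.8, 83.7, 24.9]
eef_rot: [-3.142, -0.0, 0.131]
wrist_force: [-2.1, -0.6, 1.2]
finger_gap: 39.8
finger_force: 1.0
clock: 18.6
eef_pos: [465.6, 85.6, 24.5]
eef_rot: [-3.142, -0.001, 0.131]
wrist_force: [0.5, -0.4, 0.6]
finger_gap: 39.9
finger_force: 0.0
row [34.7 -0.3  0.5] [ 0.    -0.    -0.002]
R 4174 slope -0.0016 y at -50 -77.06 y pct [-81.8 -77.1 -73.5] x min -73.6991233689878 z 75.14482647458995
slab 8290 9.446588751083269 [-170.43292087  -59.10959828] [-90.00673371  79.99875789]
d 59.381018651654614 (array([-38.5,  38.5]), array([113.,  67.]), 0.1) [-94.99652218   5.0002111 ] [17.9719016  71.98972875]
box 16425 59.46577389520772 (array([-80.9, -27. ]), array([90.1, 61.7]), 89.9) [-111.76144501  -72.05877373] [-50.03653411  18.0480299 ]
```

View pics/w9.png

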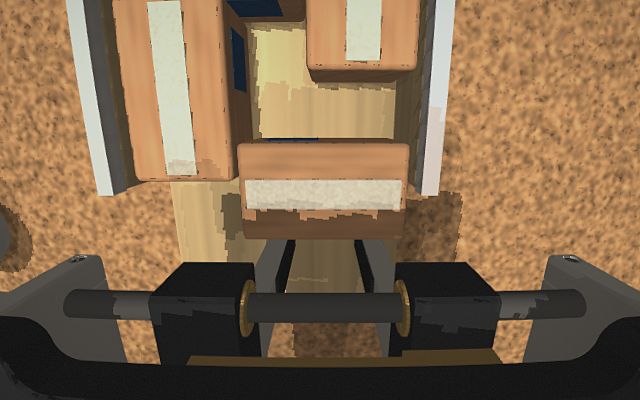

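The carton (cols 238–410, rows 140–240) is square and already between the right wall and carton_d with no side load, so I keep pushing.

```bash
echo '[6, 0, 0, 0, 0, 0, 12, 0, 0, 0, 0, 0, 18, 0, 0, 0, 0, 0, 23, 0, 0, 0, 0, 0, 28, 0, 0, 0, 0, 0]' | python3 -m creep;echo '[2, 0, 0, 0, 0, 0, 4, 0, 0, 0, 0, 0, 4, 0, 0, 0, 0, 0]' | python3 -m creep; echo '[1, 0, 0, 0, 0, 0, 2, 0, 0, 0, 0, 0, 2, 0, 0, 0, 0, 0]' | python3 -m creep
python3 - <<'E'
from h import *
goto(575.4-80*.991+27.3*.1326,128.1-80*.1326-27.3*.991,24,.133)
E
```

```text
clock: 19.15
eef_pos: [493.3, 89.3, 24.5]
eef_rot: [-3.142, 0.0, 0.131]
wrist_force: [-1.6, -0.5, 1.7]
finger_gap: 39.9
finger_force: 1.0
clock: 19.45
eef_pos: [497.0, 89.8, 24.4]
eef_rot: [3.142, -0.0, 0.131]
wrist_force: [0.9, -0.4, -0.5]
finger_gap: 40.0
finger_force: 0.0
clock: 19.75
eef_pos: [498.9, 90.0, 24.5]
eef_rot: [3.142, -0.0, 0.131]
wrist_force: [-0.1, -0.9, -0.2]
finger_gap: 39.8
finger_force: 0.1
row [ 0.9 -0.3  0.5] [ 0.    -0.    -0.002]
```

```bash
echo '[1, 0, 0, 0, 0, 0, 1, 0, 0, 0, 0, 0]' | python3 -m creep; echo '[0.7, 0, 0, 0, 0, 0, 0.7, 0, 0, 0, 0, 0]' | python3 -m creep
```

```text
clock: 19.95
eef_pos: [499.9, 90.2, 24.5]
eef_rot: [-3.142, -0.0, 0.131]
wrist_force: [-0.5, 0.0, 0.3]
finger_gap: 40.1
finger_force: 0.2
clock: 20.15
eef_pos: [500.0, 90.2, 24.4]
eef_rot: [3.142, 0.001, 0.131]
wrist_force: [-5.5, -0.4, 2.9]
finger_gap: 39.9
finger_force: 2.7
```

```bash
echo '[0.8, 0, 0, 0, 0, 0, 0.8, 0, 0, 0, 0, 0]' | python3 -m creep; echo '[-20, 0, 0, 0, 0, 0, -40, 0, -20, 0, 0, 0, -40, 0, -60, 0, 0, 0, -40, 0, -100, 0, 0, 0, -40, 0, -130, 0, 0, 0]' | python3 -m creep 0;echo '[0, 0, 0, 0, 0, 0, 0, 0, 0, 0, 0, 0]' | python3 -m creep
python3 - <<'E'
from h import *
wrist("w10")
E
python3 m.py w10 -85 -16.5 -72.3 18.4 54 63
```

```text
clock: 20.35
eef_pos: [500.0, 90.2, 24.5]
eef_rot: [3.142, 0.003, 0.131]
wrist_force: [-11.9, -1.5, 9.9]
finger_gap: 40.0
finger_force: 6.1
clock: 20.85
eef_pos: [462.0, 85.2, 157.1]
eef_rot: [3.142, -0.003, 0.131]
wrist_force: [-0.4, -0.4, -0.8]
finger_gap: 3.4
finger_force: 0.0
clock: 21.05
eef_pos: [461.8, 85.1, 154.6]
eef_rot: [3.142, -0.001, 0.131]
wrist_force: [0.1, -0.7, -0.4]
finger_gap: 0.4
finger_force: 0.0
L 1484 slope -0.0013 y at -50 77.37 y pct [73.7 77.3 82.2] x min -73.43249397852134 z 75.1858528680045
R 1368 slope 0.0002 y at -50 -77.49 y pct [-81.7 -77.5 -73.5] x min -73.78545434919337 z 75.21926468036602
slab 8079 9.578227706145185 [-173.80014285  -69.96053836] [-90.02492388  79.92071011]
d 59.35262093528638 (array([-26.4,  38.5]), array([88.8, 66.9]), 0.0) [-70.83326225   5.03933975] [17.99210259 71.99603471]
c 59.25695023211205 (array([33.2, 16.2]), array([ 24.5, 111.3]), 90.1) [ 21.00181619 -39.43491321] [45.49906134 71.92777263]
box 5530 59.37219607218634 (array([-43.3, -27.2]), array([53.6, 90. ]), 90.0) [-70.1115187  -72.23484436] [-16.50046807  17.79379872]
```

View pics/w10.png

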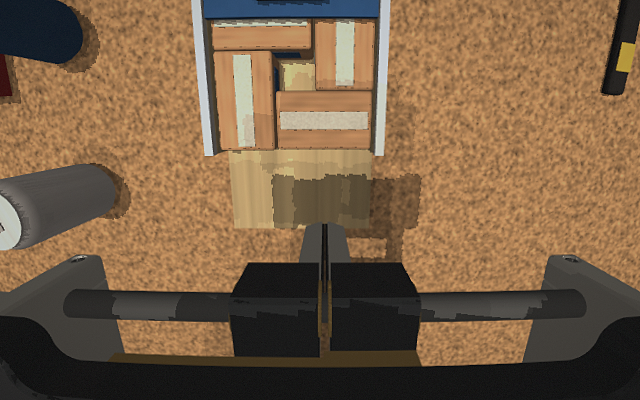

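All four cartons form the pinwheel: the front carton spans rows 90–150 and is level with carton_d, with the square gap in the middle at (298,77). Next is the cover.

```bash
echo '[41, -5, 0, 0, 0, 0, 82, -11, 0, 0, 0, 0, 123, -17, 0, 0, 0, 0, 164, -22, 0, 0, 0, 0, 205, -28, 0, 0, 0, 0]' | python3 -m creep 0;echo '[0, 0, 20, 0, 0, 0, 0, 0, 40, 0, 0, 0, 0, 0, 60, 0, 0, 0, 0, 0, 73, 0, 0, 0, 0, 0, 73, 0, 0, 0]' | python3 -m creep
python3 - <<'E'
from h import *
T=tool(); d=T[:2,3]-[575.4,128.1]; c,s=np.cos(.133),np.sin(.133); print(d@[c,s],d@[-s,c],T[2,3],manip.read_state()["wrist_force"])
E
```

```text
clock: 21.6
eef_pos: [662.2, 139.9, 152.2]
eef_rot: [3.141, 0.003, 0.131]
wrist_force: [-0.3, -0.8, 0.5]
finger_gap: 0.5
finger_force: 0.0
clock: 22.1
eef_pos: [660.0, 139.4, 78.4]
eef_rot: [3.142, 0.005, 0.131]
wrist_force: [-0.8, -0.3, -0.7]
finger_gap: 0.8
finger_force: 0.0
85.31961499636718 -0.006611915405364918 78.3602147222167 [-0.75377273 -0.2529324  -0.65033076]
```

```bash
echo '[-10, 0, 0, 0, 0, 0, -20, 0, 0, 0, 0, 0, -30, 0, 0, 0, 0, 0, -40, 0, 0, 0, 0, 0, -50, 0, 0, 0, 0, 0]' | python3 -m creep;echo '[-10, 0, 0, 0, 0, 0, -20, 0, 0, 0, 0, 0, -30, 0, 0, 0, 0, 0, -40, 0, 0, 0, 0, 0, -50, 0, 0, 0, 0, 0]' | python3 -m creep;echo '[-5, 0, 0, 0, 0, 0, -10, 0, 0, 0, 0, 0, -15, 0, 0, 0, 0, 0, -20, 0, 0, 0, 0, 0, -23, 0, 0, 0, 0, 0]' | python3 -m creep; echo '[-1, 0, 0, 0, 0, 0, -2, 0, 0, 0, 0, 0, -2, 0, 0, 0, 0, 0]' | python3 -m creep
```

```text
clock: 22.6
eef_pos: [611.8, 133.1, 82.3]
eef_rot: [-3.142, -0.002, 0.131]
wrist_force: [2.6, -0.2, -1.4]
finger_gap: 0.3
finger_force: 0.9
clock: 23.1
eef_pos: [562.3, 126.6, 82.3]
eef_rot: [-3.142, -0.002, 0.131]
wrist_force: [1.3, 0.0, -0.3]
finger_gap: 0.5
finger_force: 0.9
clock: 23.6
eef_pos: [539.0, 123.5, 81.6]
eef_rot: [-3.142, -0.0, 0.131]
wrist_force: [0.6, 0.3, 1.5]
finger_gap: 0.7
finger_force: 0.8
clock: 23.9
eef_pos: [537.2, 123.3, 81.4]
eef_rot: [3.142, 0.0, 0.131]
wrist_force: [1.5, -0.2, 0.5]
finger_gap: 0.6
finger_force: 0.4
```

```bash
echo '[-1, 0, 0, 0, 0, 0, -2, 0, 0, 0, 0, 0, -2, 0, 0, 0, 0, 0]' | python3 -m creep; echo '[-1, 0, 0, 0, 0, 0, -1, 0, 0, 0, 0, 0]' | python3 -m creep; echo '[-1, 0, 0, 0, 0, 0, -1, 0, 0, 0, 0, 0]' | python3 -m creep
```

```text
clock: 24.2
eef_pos: [535.2, 123.0, 81.4]
eef_rot: [3.142, 0.0, 0.131]
wrist_force: [-0.2, -0.5, 0.4]
finger_gap: 0.7
finger_force: 0.3
clock: 24.4
eef_pos: [534.2, 122.9, 81.4]
eef_rot: [3.142, 0.0, 0.131]
wrist_force: [-0.4, -0.1, 0.9]
finger_gap: 0.3
finger_force: 0.3
clock: 24.6
eef_pos: [534.1, 122.9, 81.5]
eef_rot: [-3.142, -0.002, 0.131]
wrist_force: [8.0, 1.5, -5.5]
finger_gap: 0.5
finger_force: 4.2
```

```bash
echo '[-0.6, 0, 0, 0, 0, 0, -0.6, 0, 0, 0, 0, 0]' | python3 -m creep; echo '[15, 0, 0, 0, 0, 0, 15, 0, 0, 0, 0, 0, 15, 0, -40, 0, 0, 0, 15, 0, -85, 0, 0, 0, 15, 0, -130, 0, 0, 0]' | python3 -m creep; echo '[-40, 0, 0, 0, 0, 0, -80, 0, 0, 0, 0, 0, -120, 0, 0, 0, 0, 0, -120, 0, 0, 0, 0, 0]' | python3 -m creep
python3 - <<'E'
from h import *
p,w,T=wrist("w11")
E
sed 's/^for n,a in dict(d=.*/for n,a in dict(handle=(-90,0,-40,40,88,105),cover=(-95,90,-70,70,65,80),front=(-95,-60,-71,18,50,64)).items():/' m.py > m2.py; python3 m2.py w11
python3 - <<'E'
from h import *
p,d=manip.camera("top"); cv2.imwrite("pics/top1.png",p[:,:,::-1])
a=cv2.imread("pics/top0.png"); k=cv2.absdiff(a,cv2.imread("pics/top1.png")).max(2)
print("change cans/wrench",[(k[r0:r1,c0:c1]>60).mean().round(3) for r0,r1,c0,c1 in((195,235,125,175),(265,305,140,190),(105,195,368,405))])
E
```

```text
clock: 24.8
eef_pos: [534.1, 122.9, 81.5]
eef_rot: [-3.141, -0.004, 0.131]
wrist_force: [13.1, 2.4, -8.0]
finger_gap: 0.1
finger_force: 6.4
clock: 25.3
eef_pos: [546.6, 124.5, 212.7]
eef_rot: [3.142, 0.002, 0.131]
wrist_force: [0.6, -0.4, -0.5]
finger_gap: 0.3
finger_force: 0.0
clock: 25.7
eef_pos: [424.9, 108.6, 211.4]
eef_rot: [3.142, 0.001, 0.131]
wrist_force: [0.8, 0.2, -0.2]
finger_gap: 0.6
finger_force: 0.0
L 1335 slope 0.0015 y at -50 76.18 y pct [70.3 76.2 82.1] x min -74.85711147128555 z 74.81259272339668
R 1288 slope -0.0041 y at -50 -75.82 y pct [-81.6 -76.  -70.2] x min -75.016996482813 z 74.78814467307299
slab 6630 9.503948114013383 [-174.33858675  -69.97278854] [-90.00211453  79.97242457]
handle 97.97481039009193 (array([-57.9,   0.5]), array([59.8, 13.4]), 89.9) [-64.61715669 -29.36063319] [-51.18263174  30.38460516]
cover 72.2310006566444 (array([-16.3,   0. ]), array([140. , 117.8]), 90.0) [-75.15300874 -69.99501905] [42.63159548 69.99947493]
change cans/wrench [np.float64(0.0), np.float64(0.0), np.float64(0.0)]
```

View pics/w11.png

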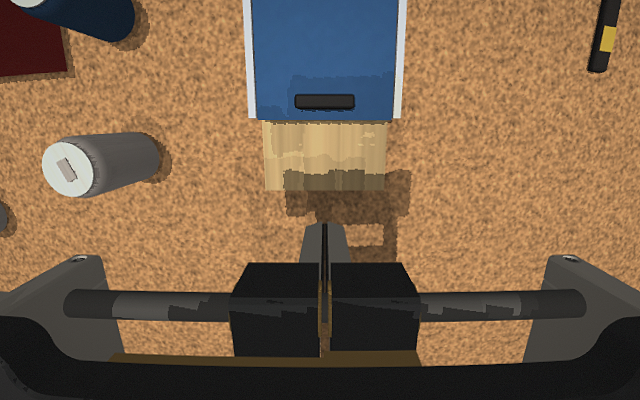

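The cover is fully shut: the handle is at (325,101), case x −57.9. No carton sticks out below its edge at row 120, and the cans and wrench have not moved.

```bash
python3 -c "
from cell import manip
print(manip.sign_off())"
```

```text
the job is handed in; nothing more can be done
None
```

I completed the pinwheel layer and handed the job in: both loose cartons are pushed home, the cover is shut against its end stop, and the other two cartons, the cans and the wrench did not move in the camera checks (about 26 s on the clock).

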